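# Find the rocking pan lid and seat it

### The arm

A 6-joint arm with a two-finger parallel gripper is mounted at the origin on a cart in front of the work surface, level with it; the furniture and walls round the work are solid. World frame = base frame: x ahead of the robot, y to its left, z up, the work surface at z = 0. Lengths are in m, angles in rad, forces in N, time in s.
With the tool pointing down it reaches from about 0.3 to 0.85 m from the base axis. Payload 4.2 kg.
Tool frame: the origin (TCP) lies midway between the tips of the shut fingers; the grasp point (between the pads) lies 19 mm behind it; z points along the fingers, y is the line along which they close (so a half turn about z gives the same grasp; the last joint's range is limited). The gripper opens to 91 mm and grips with 3 to 60 N. Pads are 32 mm wide; open, the fingers measure 118 mm over their backs; the gripper's body (76 mm by 178 mm) begins 60 mm behind the grasp point.
Start: joints at [1.201, 0.32, 1.565, -0, 1.257, -0.02], TCP at [0.197, 0.54, 0.214] pointing down, gripper open.
Joint ranges: [-3.11, 3.11], [-0.84, 2.01], [0.21, 2.61], [-1.34, 4.49], [0.05, 2.63], [-2.56, 2.56]. Speed limits (rad/s): [2.57, 2.57, 3.14, 3.14, 3.14, 3.14].

### API

Orientations are given as a rotation vector (axis times angle).
In Python, from cell import manip, cam gives the robot as it stands (manip), with the cameras (cam).
- The arm moves only by the shell command python3 shift.py FILE [FORCE], which reads ROWS from the file FILE. ROWS is a JSON list of rows, 1 to 8 of them, each an object with the fields jaw (the finger opening in m), pos (a list: dx, dy, dz in fractions of the full range, 1 being 0.6 m), rotvec (a list: a rotation vector rx, ry, rz in a scale on which 1.0 is pi rad); a field left out counts as zero (the opening has to be given); each row is the pose to reach, as a shift and turn from the pose commanded when the command began, along the tool's axes at that moment; what a row does not reach only later rows make up. A row lasts 1/10 s, in which the tool goes at most 0.05 m and 0.15 rad, less where a joint would pass 70% of its speed; a pose out of reach is approached as far as the arm can. The fingers move at their own pace and stop on an object; FORCE is the grip in N (left out, the last holds). Time passes only in rows, so rows that do not move let the fingers close. It prints the time, the measured TCP pose, the force, the opening and the grip force at its end. A shift or turn number past 1, either way, is cut back to 1. Input that does not fit is refused with a message, and nothing moves.
- manip.read_state(): the state, without advancing time (a new reading comes with each control period).
- cam.snapshot(name): name is "scene" or "side" or "wrist"; returns a dict with "img" (480x640x3 uint8, red, green, blue), "depth" (480x640 float32, m along the optical axis (not along the pixel's ray), 0 where there is no reading), "mtx" (3x3 intrinsics, pixels), "k1" (the pictures are not rectified: a ray, as slopes to the right and down, at radius r is drawn at 1 + k1 r^2 times it, then the intrinsics apply), "pose" (4x4, takes a point from camera to world coordinates). Camera axes: x right, y down, z forward; pixel columns grow to the right and rows downward; lengths in m; the calibration is good to about 2 mm. A picture is of the moment at which its call begins.
- manip.finish_job(): hands the job in; it is judged then, once.
The state is a dict: "t": time; "joints": joint angles; "qd": joint speeds; "effort": joint torques, N m; "tcp_pos": TCP position; "tcp_rot": TCP orientation; "contact_force": force on the tool from outside, world axes, zero at the start; "moment": the same for the moment, N m; "width": finger opening in m; "grip_force": force on a finger pad.
Only numpy, scipy, OpenCV 4.12 (cv2) and the standard library are available. Lean on these libraries where they do the work, as an engineer would, in place of code of your own. Each camera call takes 0.05 s, during which the arm holds its last target. There are 200 camera calls.

### The job

One of the three washed lids on the countertop pan holder was put back askew: its skirt rides on the rim and it rocks. Going along the row from left to right, press down on each lid with a fingertip to test it, and push the one that rocks across by its knob or edge until it drops into its pan and press it flat, so that all three lids end fully home. Only touch, press and push: do not pick up or carry any lid, and leave the steel basket, cup and jug near the holder where they stand.

Things in the scene. Friction and masses are not known exactly. Their poses are not given: they have to be found in the camera images.
- holder: folded dark steel countertop holder, 212 mm (x) by 396 mm (y), 80 mm high, fixed to the table, turned by up to 0.22 rad; three identical shallow pans hang in it in a row along its y, 122 mm apart, rims 83 mm above the table, 182 x 114 mm outside. Origin: centre of its underside; at yaw 0 its x points away from the robot, y to the left. Neighbouring seated lids are 14 mm apart.
- seat_left (a point): centre of the left pan's mouth (seen from the robot) at rim height, 83 mm above the table; a seated lid has its origin here, within 3 mm sideways. Mouth 156 mm (along the holder's x) by 88 mm (its y): a seated lid's skirt has 2.5 mm of play on each side. The rim is flat, 13 mm wide.
- seat_middle (a point): centre of the middle pan's mouth (seen from the robot) at rim height, 83 mm above the table; a seated lid has its origin here, within 3 mm sideways. Mouth 156 mm (along the holder's x) by 88 mm (its y): a seated lid's skirt has 2.5 mm of play on each side. The rim is flat, 13 mm wide.
- seat_right (a point): centre of the right pan's mouth (seen from the robot) at rim height, 83 mm above the table; a seated lid has its origin here, within 3 mm sideways. Mouth 156 mm (along the holder's x) by 88 mm (its y): a seated lid's skirt has 2.5 mm of play on each side. The rim is flat, 13 mm wide.
- lid_1: one of three identical plain steel drop-in lids, 176 mm (its x) by 108 mm (its y): flat flange 3 mm thick, under it a 151 x 83 mm skirt 5 mm deep, in the middle a round black knob 28 mm across, its top 25 mm above the origin. About 0.2 kg. Origin: centre of the flange's underside, the face that rests on the pan rim; z up. The numbers do not tell which lid stands where or which is loose.
- lid_2: as lid_1. Two lids are seated; the third lies 5 to 9 mm off its seat along both its x and its y, towards any one of the four corners, so that its skirt lies on the rim along one long and one short side: it stands about 5 mm high, and rocks by about 5 mm about one diagonal: of the two corners off that diagonal one goes down while the other comes up.
- lid_3: as lid_1. The loose lid (whichever it is), pushed back through its offset with a few newtons, drops into the mouth by itself or with a press.
- basket: loose steel filter basket, 69 mm across, 26 mm high, standing left of the holder; origin centre of its underside
- cup: loose blue cup with a handle, 61 x 89 x 52 mm high; origin at its underside
- pitcher: loose steel milk jug with a handle, 90 x 127 x 104 mm high; origin at its underside

How it is judged:
By the outcome, as a careful person would: the job done as asked, in the order asked, and still so for the second after the job is handed in, with the robot touching nothing.
It also fails if it takes over 61 s, if anything falls off the work surface, if the arm or the gripper's body presses on something with over 40 N, if the wrist force passes 120 N, or if a joint passes its speed limit or range.

## Working session

There is one attempt and no reset: what is moved stays moved. The work goes in short steps, Python scripts to look and compute and a shell command to move; the robot and the scene stay as the last step left them, time stands still between calls to the robot, and variables do not carry over. Pictures are saved under pics/ and viewed, at most 10 in all, crops included, and the job is handed in when it is done.

```bash
ls; mkdir -p pics
python3 - <<'E'
from cell import manip, cam
import cv2,numpy as np
s=manip.read_state();print(s)
for n in("scene","side"):
    d=cam.snapshot(n);np.savez("pics/"+n+".npz",**d);cv2.imwrite(f"pics/{n}0.png",d["img"][:,:,::-1]);print(n,d["mtx"],d["k1"],d["pose"])
E
```

```text
cell.py
pics
shift.py
{'t': 0.0, 'joints': array([ 1.20097753e+00,  3.20307596e-01,  1.56564646e+00, -7.53430543e-06,
        1.25740617e+00, -1.99935397e-02]), 'qd': array([-0.00021821, -0.00054389, -0.00086715,  0.00034059,  0.00155659,
        0.00103566]), 'effort': array([-1.36585633e-03, -4.12460446e+01, -2.31970417e+01,  7.24014686e-02,
        4.59524291e-02, -1.67341805e-04]), 'tcp_pos': array([0.19689116, 0.53971338, 0.21312391]), 'tcp_rot': array([-5.46644393e-01, -3.09332672e+00,  2.72581604e-03]), 'contact_force': array([-0.51770859,  1.15476606,  1.00469486]), 'moment': array([ 0.01629646, -0.03602851,  0.00142072]), 'grip_force': 0.0, 'width': 0.09124513993694407}
scene [[522.25913415   0.         312.83514157]
 [  0.         522.25913415 227.89856237]
 [  0.           0.           1.        ]] -0.04462768810681353 [[ 0.46375498 -0.3945792   0.7932456  -0.52981881]
 [-0.88581962 -0.19037237  0.42318077 -0.53512694]
 [-0.01596629 -0.8989247  -0.43781213  0.63984656]
 [ 0.          0.          0.          1.        ]]
side [[455.15568419   0.         322.7821841 ]
 [  0.         455.15568419 242.71527394]
 [  0.           0.           1.        ]] -0.11543413849953749 [[ 0.82862159 -0.37179963  0.4185108  -0.02522149]
 [-0.55970458 -0.56467763  0.60652284 -0.72764549]
 [ 0.01081872 -0.73682033 -0.67600203  0.91655369]
 [ 0.          0.          0.          1.        ]]
```

View pics/scene0.png

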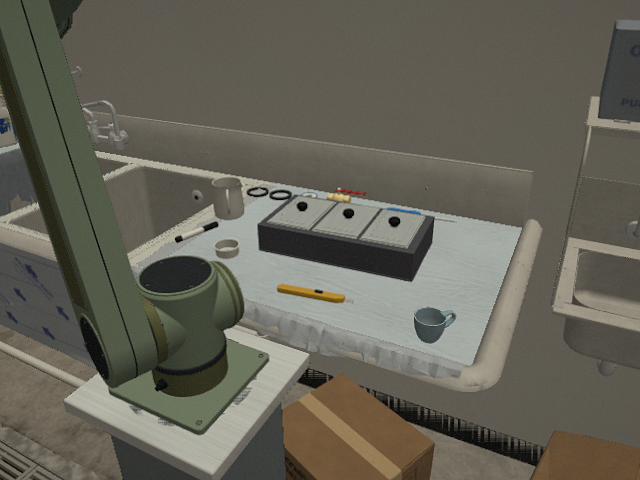

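View pics/side0.png

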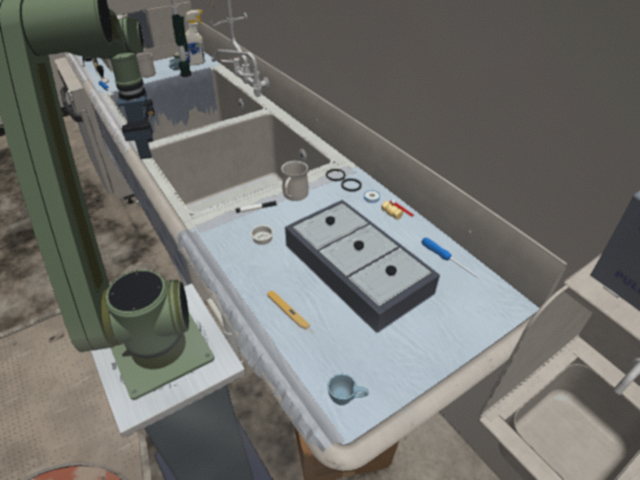

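Knobs are at scene px (302,206), (348,213), (394,221) and side px (330,220), (358,245), (391,270). The basket is left of the holder, the jug behind-left and the cup at front right, all clear of the lids.

```bash
cat > h.py <<'E'
import numpy as np,cv2
def ray(d,uv):
    uv=np.atleast_2d(np.array(uv,float))
    n=cv2.undistortPoints(uv[:,None],d["mtx"],np.array([float(d["k1"]),0,0,0]))[:,0]
    return d["pose"][:3,3],np.c_[n,np.ones(len(n))]@d["pose"][:3,:3].T
def plane(d,uv,z):
    o,r=ray(d,uv);return o+r*((z-o[2])/r[:,2])[:,None]
def tri(views):
    A=np.zeros((3,3));b=np.zeros(3)
    for d,uv in views:
        o,r=ray(d,uv);r=r[0]/np.linalg.norm(r[0]);P=np.eye(3)-np.outer(r,r);A+=P;b+=P@o
    return np.linalg.solve(A,b)
def cloud(d):
    v,u=np.mgrid[:480,:640];o,r=ray(d,np.c_[u.ravel(),v.ravel()])
    return (o+r*d["depth"].reshape(-1,1)).reshape(480,640,3)
def knobs(d,seeds,R=9,th=60):
    out=[];g=d["img"].max(2)
    for u,v in seeds:
        w=g[v-R:v+R+1,u-R:u+R+1]<th
        n,l,s,c=cv2.connectedComponentsWithStats(w.astype(np.uint8))
        k=1+np.argmax(s[1:,4]);out.append((c[k]+[u-R,v-R],s[k]))
    return out
E
python3 - <<'E'
from h import *
a=dict(np.load("pics/scene.npz"));b=dict(np.load("pics/side.npz"))
A=knobs(a,[(302,206),(348,213),(394,221)]);B=knobs(b,[(330,220),(358,245),(391,270)])
K=[]
for p,q in zip(A,B):
    X=tri([(a,p[0]),(b,q[0])]);K.append(X);print(p[0],p[1][2:],q[0],q[1][2:],X.round(4))
    e=[np.linalg.norm(X)]
K=np.array(K);print(np.diff(K,axis=0),np.linalg.norm(np.diff(K,axis=0)[:,:2],axis=1))
for n,d in(("scene",a),("side",b)):
    C=cloud(d)
    for X in K:
        r=np.linalg.norm(C[...,:2]-X[:2],axis=2);m=(r>.022)&(r<.045)&(C[...,2]>.07)&(d["depth"]>0)
        P=C[m];c=np.linalg.lstsq(np.c_[P[:,:2]-X[:2],np.ones(len(P))],P[:,2],rcond=None);print(n,len(P),c[0].round(4),(c[1]/len(P))**.5)
E
```

```text
[301.64383562 205.98630137] [10  9 73] [329.92857143 220.0952381 ] [ 7  7 42] [0.5497 0.0721 0.1001]
[348.10126582 212.94936709] [11  9 79] [358.56603774 245.11320755] [ 8  8 53] [ 0.5502 -0.059   0.1057]
[394.10227273 221.31818182] [11 10 88] [390.64516129 270.12903226] [10  9 62] [ 0.5649 -0.1732  0.1005]
[[ 0.00050212 -0.13110796  0.00561906]
 [ 0.01470178 -0.11425878 -0.0052174 ]] [0.13110893 0.11520074]
scene 256 [0.0047 0.0033 0.0906] [0.00112871]
scene 278 [-0.0053 -0.0073  0.0953] [0.00107179]
scene 311 [0.0042 0.0042 0.0904] [0.00114769]
side 359 [ 0.0007 -0.0001  0.0869] [0.00166159]
side 443 [0.0039 0.0038 0.0919] [0.00163592]
side 513 [0.0033 0.0014 0.0866] [0.00157403]
```

The middle lid is the loose one: about 5 mm high and offset about (-7.6, -8.1) mm in the holder frame, with holder yaw ≈ 0.062. I'll still press-test the lids from left to right.

```bash
cat >> h.py <<'E'
from scipy.spatial.transform import Rotation as Ro
L=np.array([.5497,.0721]);M=np.array([.5502,-.0590]);R=np.array([.5649,-.1732]);yaw=.062
HX=np.array([np.cos(yaw),np.sin(yaw)]);HY=np.array([-HX[1],HX[0]])
def go(lid,hx,hy,z):
    "shift in tool axes to lid centre + holder-frame offset, tool y along holder y, pointing down"
    from cell import manip, cam
    s=manip.read_state();T=Ro.from_rotvec(s["tcp_rot"])
    p=np.r_[lid+hx*HX+hy*HY,z]
    G=Ro.from_matrix(np.c_[np.r_[-HX,0],np.r_[HY,0],[0,0,-1]])
    print("t",s["t"],"F",s["contact_force"].round(1),"pos",s["tcp_pos"].round(4),"shift",T.inv().apply(p-s["tcp_pos"]).round(4),"rot",(T.inv()*G).as_rotvec().round(3))
E
python3 -c "
from h import *
go(L,.06,.03,.13)"
```

```text
t 0.1 F [ 0.4  0.3 -0.1] pos [0.1969 0.5398 0.2132] shift [-0.5347 -0.2668  0.0836] rot [-0.002 -0.    -0.412]
```

Careful with the scale: shifts go in shares of 0.6 m and turns go in shares of pi rad. That gives: -0.535 m / 0.6 = -0.8917, -0.3 m / 0.6 = -0.5, -0.41 rad / 3.1416 = -0.1305.

```bash
echo '[{"jaw":0,"pos":[-0.5,-0.25,0],"rotvec":[0,0,-0.1305]},{"jaw":0,"pos":[-0.5,-0.25,0],"rotvec":[0,0,-0.1305]},{"jaw":0,"pos":[-0.5,-0.25,0],"rotvec":[0,0,-0.1305]},{"jaw":0,"pos":[-0.5,-0.25,0],"rotvec":[0,0,-0.1305]},{"jaw":0,"pos":[-0.8917,-0.445,0.0667],"rotvec":[0,0,-0.1305]},{"jaw":0,"pos":[-0.8917,-0.445,0.0667],"rotvec":[0,0,-0.1305]},{"jaw":0,"pos":[-0.8917,-0.445,0.0667],"rotvec":[0,0,-0.1305]},{"jaw":0,"pos":[-0.8917,-0.445,0.0667],"rotvec":[0,0,-0.1305]}]' > rows.txt && python3 shift.py rows.txt 20;python3 -c "
from h import *
go(L,.06,.03,.1)"
```

```text
t: 0.9
tcp_pos: [0.4682, 0.253, 0.1939]
tcp_rot: [0.094, -3.14, -0.0]
contact_force: [0.7, 0.3, -0.4]
width: 0.0306
grip_force: 0.0
t 0.9 F [ 0.7  0.3 -0.4] pos [0.4682 0.253  0.1939] shift [-0.1304 -0.1554  0.0938] rot [ 0.    -0.    -0.002]
```

In the tool's units: -0.155 m / 0.6 = -0.2583, -0.13 m / 0.6 = -0.2167.

```bash
echo '[{"jaw":0,"pos":[-0.2167,-0.2583,0]},{"jaw":0,"pos":[-0.2167,-0.2583,0]},{"jaw":0,"pos":[-0.2167,-0.2583,0]},{"jaw":0,"pos":[-0.2167,-0.2583,0]},{"jaw":0,"pos":[-0.2167,-0.2583,0]},{"jaw":0,"pos":[-0.2167,-0.2583,0.1417]},{"jaw":0,"pos":[-0.2167,-0.2583,0.1417]},{"jaw":0,"pos":[-0.2167,-0.2583,0.1417]}]' > rows.txt && python3 shift.py rows.txt;python3 -c "
from h import *
go(L,.06,.03,.09)"
```

```text
t: 1.7
tcp_pos: [0.6019, 0.1076, 0.1039]
tcp_rot: [0.094, -3.128, 0.002]
contact_force: [0.2, 0.2, 0.6]
width: 0.0006
grip_force: 0.0
t 1.7 F [0.2 0.2 0.6] pos [0.6019 0.1076 0.1039] shift [-0.0059 -0.0022  0.0138] rot [-0.001 -0.012 -0.002]
```

In the tool's units: 0.016 m / 0.6 = 0.0267, 0.015 m / 0.6 = 0.025.

```bash
echo '[{"jaw":0,"pos":[-0.01,-0.0033,0.0167]},{"jaw":0,"pos":[-0.01,-0.0033,0.025]},{"jaw":0,"pos":[-0.01,-0.0033,0.0267]},{"jaw":0,"pos":[-0.01,-0.0033,0.0267]},{"jaw":0,"pos":[-0.01,-0.0033,0.0267]}]' > rows.txt && python3 shift.py rows.txt;python3 -c "
from h import *
go(L,.06,.03,.09)"
```

```text
t: 2.2
tcp_pos: [0.613, 0.1065, 0.0943]
tcp_rot: [-0.095, 3.138, 0.001]
contact_force: [0.3, -0.7, 0.2]
width: 0.0003
grip_force: 0.0
t 2.2 F [ 0.3 -0.7  0.2] pos [0.613  0.1065 0.0943] shift [ 0.0053 -0.0004  0.0043] rot [ 0.     0.002 -0.002]
```

In the tool's units: 0.0095 m / 0.6 = 0.0158, 0.008 m / 0.6 = 0.0133.

```bash
echo '[{"jaw":0,"pos":[0,0,0.005]},{"jaw":0,"pos":[0,0,0.01]},{"jaw":0,"pos":[0,0,0.0133]},{"jaw":0,"pos":[0,0,0.0158]},{"jaw":0,"pos":[0,0,0.0158]},{"jaw":0,"pos":[0,0,0.0158]}]' > rows.txt && python3 shift.py rows.txt
```

```text
t: 2.8
tcp_pos: [0.6125, 0.1063, 0.0863]
tcp_rot: [-0.095, 3.139, 0.0]
contact_force: [-4.7, -0.2, 13.0]
width: 0.0005
grip_force: 6.8
```

Left lid, far-left corner: firm (13 N at z = 0.0863). Now the opposite corner.

In the tool's units: 0.12 m / 0.6 = 0.2, -0.06 m / 0.6 = -0.1.

```bash
echo '[{"jaw":0,"pos":[0,0,-0.075]},{"jaw":0,"pos":[0.1,-0.05,-0.075]},{"jaw":0,"pos":[0.2,-0.1,-0.075]},{"jaw":0,"pos":[0.2,-0.1,-0.075]},{"jaw":0,"pos":[0.2,-0.1,-0.0333]},{"jaw":0,"pos":[0.2,-0.1,-0.01]},{"jaw":0,"pos":[0.2,-0.1,-0.01]},{"jaw":0,"pos":[0.2,-0.1,-0.01]}]' > rows.txt && python3 shift.py rows.txt; echo '[{"jaw":0,"pos":[0,0,0.005]},{"jaw":0,"pos":[0,0,0.0083]},{"jaw":0,"pos":[0,0,0.01]},{"jaw":0,"pos":[0,0,0.01]},{"jaw":0,"pos":[0,0,0.01]},{"jaw":0,"pos":[0,0,0.01]}]' > rows.txt && python3 shift.py rows.txt
```

```text
t: 3.6
tcp_pos: [0.4966, 0.0392, 0.0899]
tcp_rot: [-0.095, 3.14, 0.0]
contact_force: [-0.5, -0.7, 0.0]
width: 0.0005
grip_force: 0.0
t: 4.2
tcp_pos: [0.4972, 0.0393, 0.0862]
tcp_rot: [-0.095, 3.137, 0.0]
contact_force: [-3.6, 0.7, 15.0]
width: 0.0003
grip_force: 7.4
```

Left lid is firm on both corners. Next the middle lid, far-left corner.

In the tool's units: -0.107 m / 0.6 = -0.1783, -0.071 m / 0.6 = -0.1183.

```bash
echo '[{"jaw":0,"pos":[0,0,-0.075]},{"jaw":0,"pos":[-0.0667,-0.045,-0.075]},{"jaw":0,"pos":[-0.1333,-0.09,-0.075]},{"jaw":0,"pos":[-0.1783,-0.1183,-0.075]},{"jaw":0,"pos":[-0.1783,-0.1183,-0.075]},{"jaw":0,"pos":[-0.1783,-0.1183,-0.0267]},{"jaw":0,"pos":[-0.1783,-0.1183,-0.0267]},{"jaw":0,"pos":[-0.1783,-0.1183,-0.0267]}]' > rows.txt && python3 shift.py rows.txt; echo '[{"jaw":0,"pos":[0,0,0.005]},{"jaw":0,"pos":[0,0,0.0083]},{"jaw":0,"pos":[0,0,0.0117]},{"jaw":0,"pos":[0,0,0.015]},{"jaw":0,"pos":[0,0,0.015]}]' > rows.txt && python3 shift.py rows.txt; echo '[{"jaw":0,"pos":[0,0,0.0033]},{"jaw":0,"pos":[0,0,0.005]},{"jaw":0,"pos":[0,0,0.005]}]' > rows.txt && python3 shift.py rows.txt
```

```text
t: 5.0
tcp_pos: [0.6066, -0.0249, 0.0997]
tcp_rot: [0.095, -3.138, -0.001]
contact_force: [0.4, -0.8, 0.4]
width: 0.0007
grip_force: 0.0
t: 5.5
tcp_pos: [0.6073, -0.0253, 0.0906]
tcp_rot: [0.095, -3.14, -0.0]
contact_force: [-0.4, 0.2, 0.2]
width: 0.0006
grip_force: 0.0
t: 5.8
tcp_pos: [0.6077, -0.0253, 0.0886]
tcp_rot: [-0.095, 3.139, -0.0]
contact_force: [-1.1, -0.1, 4.4]
width: 0.0003
grip_force: 2.3
```

```bash
echo '[{"jaw":0,"pos":[0,0,-0.075]},{"jaw":0,"pos":[0.1,-0.05,-0.075]},{"jaw":0,"pos":[0.2,-0.1,-0.075]},{"jaw":0,"pos":[0.2,-0.1,-0.075]},{"jaw":0,"pos":[0.2,-0.1,-0.0333]},{"jaw":0,"pos":[0.2,-0.1,-0.0167]},{"jaw":0,"pos":[0.2,-0.1,-0.0167]},{"jaw":0,"pos":[0.2,-0.1,-0.0167]}]' > rows.txt && python3 shift.py rows.txt; echo '[{"jaw":0,"pos":[0,0,0.005]},{"jaw":0,"pos":[0,0,0.0083]},{"jaw":0,"pos":[0,0,0.0117]},{"jaw":0,"pos":[0,0,0.0117]}]' > rows.txt && python3 shift.py rows.txt; echo '[{"jaw":0,"pos":[0,0,0.0017]},{"jaw":0,"pos":[0,0,0.0033]},{"jaw":0,"pos":[0,0,0.0033]}]' > rows.txt && python3 shift.py rows.txt
```

```text
t: 6.6
tcp_pos: [0.4921, -0.0922, 0.0978]
tcp_rot: [-0.096, 3.14, 0.0]
contact_force: [0.6, 0.4, 0.1]
width: 0.0002
grip_force: 0.0
t: 7.0
tcp_pos: [0.4917, -0.0923, 0.0913]
tcp_rot: [-0.095, 3.139, 0.0]
contact_force: [-0.9, 1.0, 3.5]
width: 0.0006
grip_force: 1.7
t: 7.3
tcp_pos: [0.4918, -0.0923, 0.0912]
tcp_rot: [-0.095, 3.138, -0.0]
contact_force: [-4.7, 0.9, 17.4]
width: 0.0002
grip_force: 8.8
```

Middle lid rocks: the near-right corner stands firm at 0.0912, while the far-left corner goes down to 0.0886 or lower. I'll push it by the knob, first along +x.

In the tool's units: 0.03 m / 0.6 = 0.05, -0.01 m / 0.6 = -0.0167.

```bash
echo '[{"jaw":0,"pos":[0,0,-0.0167]},{"jaw":0,"pos":[0,0.05,-0.0167]},{"jaw":0,"pos":[-0.0367,0.05,-0.0167]},{"jaw":0,"pos":[-0.0367,0.05,-0.0167]},{"jaw":0,"pos":[-0.0367,0.05,-0.0167]}]' > rows.txt && python3 shift.py rows.txt; echo '[{"jaw":0,"pos":[-0.0033,0,0]},{"jaw":0,"pos":[-0.0067,0,0]},{"jaw":0,"pos":[-0.01,0,0]},{"jaw":0,"pos":[-0.01,0,0]},{"jaw":0,"pos":[-0.01,0,0]}]' > rows.txt && python3 shift.py rows.txt
python3 - <<'E'
from h import *
from cell import manip, cam
go(M,-.030,0,.099)
d=cam.snapshot("side");cv2.imwrite("pics/s1.png",cv2.resize(d["img"][180:330,260:460,::-1],None,fx=4,fy=4))
E
```

```text
t: 7.8
tcp_pos: [0.5111, -0.0611, 0.0985]
tcp_rot: [0.095, -3.139, -0.0]
contact_force: [-0.8, -0.2, 0.2]
width: 0.0003
grip_force: 0.0
t: 8.3
tcp_pos: [0.5173, -0.0609, 0.0987]
tcp_rot: [0.094, -3.14, -0.0]
contact_force: [-0.5, 0.8, 0.3]
width: 0.0004
grip_force: 0.0
t 8.3 F [-0.5  0.8  0.3] pos [ 0.5173 -0.0609  0.0987] shift [-0.003  -0.0002 -0.0003] rot [ 0.    -0.    -0.002]
```

View pics/s1.png

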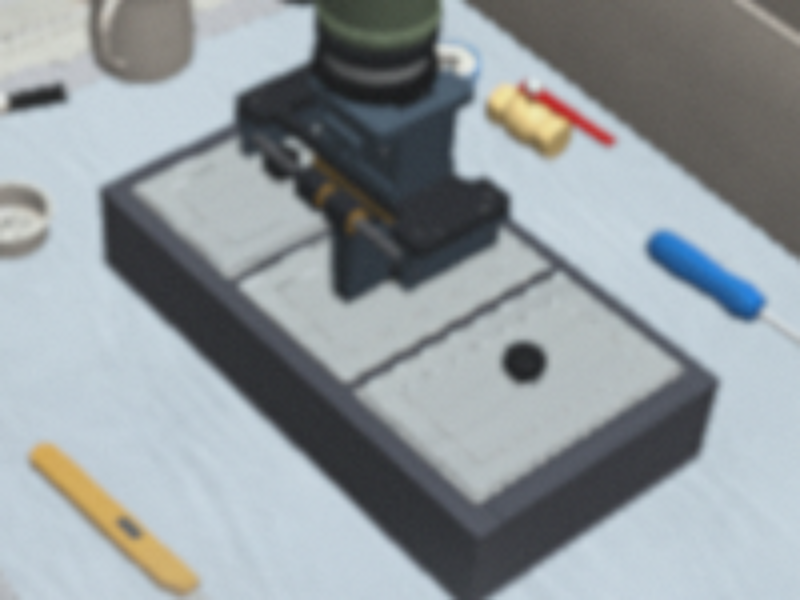

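The fingers stand on the middle lid's centreline, near side of the knob (tip about px 345,295). Advancing.

In the tool's units: -0.002 m / 0.6 = -0.0033, -0.001 m / 0.6 = -0.0017.

```bash
for i in 1; do echo '[{"jaw":0,"pos":[-0.0017,0,0]},{"jaw":0,"pos":[-0.0033,0,0]},{"jaw":0,"pos":[-0.0033,0,0]}]' > rows.txt && python3 shift.py rows.txt|egrep 'pos|contact'; echo '[{"jaw":0,"pos":[-0.0017,0,0]},{"jaw":0,"pos":[-0.0033,0,0]},{"jaw":0,"pos":[-0.0033,0,0]}]' > rows.txt && python3 shift.py rows.txt|egrep 'pos|contact'; echo '[{"jaw":0,"pos":[-0.0017,0,0]},{"jaw":0,"pos":[-0.0033,0,0]},{"jaw":0,"pos":[-0.0033,0,0]}]' > rows.txt && python3 shift.py rows.txt|egrep 'pos|contact'; done
```

```text
tcp_pos: [0.5187, -0.0605, 0.0986]
contact_force: [-2.4, 0.1, 1.9]
tcp_pos: [0.5216, -0.0605, 0.0987]
contact_force: [-2.3, -0.8, 1.1]
tcp_pos: [0.5237, -0.0604, 0.0987]
contact_force: [-1.0, -0.0, 1.6]
```

In the tool's units: -0.0025 m / 0.6 = -0.0042, -0.0015 m / 0.6 = -0.0025.

```bash
echo '[{"jaw":0,"pos":[-0.0025,0,0]},{"jaw":0,"pos":[-0.0042,0,0]},{"jaw":0,"pos":[-0.0042,0,0]},{"jaw":0,"pos":[-0.0042,0,0]}]' > rows.txt && python3 shift.py rows.txt|egrep 'pos|contact'; echo '[{"jaw":0,"pos":[0.0067,0,0]},{"jaw":0,"pos":[0.02,0,0]},{"jaw":0,"pos":[0.02,0,-0.0833]},{"jaw":0,"pos":[0.0833,0,-0.1667]},{"jaw":0,"pos":[0.15,0,-0.2333]},{"jaw":0,"pos":[0.2167,0,-0.2333]},{"jaw":0,"pos":[0.2167,0,-0.2333]}]' > rows.txt && python3 shift.py rows.txt
python3 - <<'E'
from h import *
from cell import manip, cam
b=cam.snapshot("side");a=cam.snapshot("scene")
np.savez("pics/side2.npz",**b);np.savez("pics/scene2.npz",**a)
cv2.imwrite("pics/s2.png",np.vstack([cv2.resize(d["img"][y:y+75,x:x+200,::-1],None,fx=4,fy=4) for d,x,y in((b,260,205),(a,250,190))]))
E
```

```text
tcp_pos: [0.5261, -0.0603, 0.0987]
contact_force: [-0.0, 0.5, -0.1]
t: 10.35
tcp_pos: [0.3921, -0.0681, 0.2408]
tcp_rot: [-0.093, 3.138, -0.001]
contact_force: [0.6, -0.5, -0.5]
width: 0.0006
grip_force: 0.0
```

View pics/s2.png

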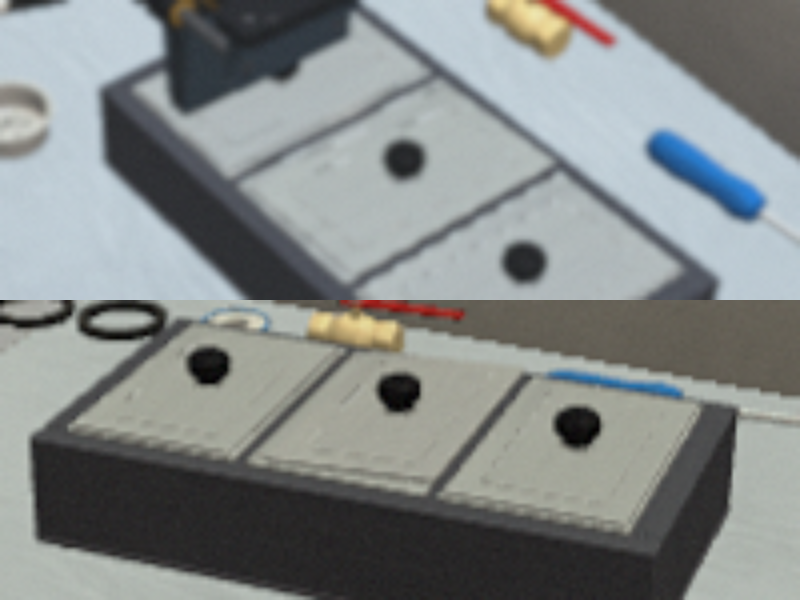

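The three knobs now line up evenly in the side crop (405,158; 525,262) and the scene crop (208,364; 398,391; 578,426). I'll measure whether the middle lid has dropped.

```bash
cat > m.py <<'E'
from h import *
import sys
a=dict(np.load(f"pics/scene{sys.argv[1]}.npz"));b=dict(np.load(f"pics/side{sys.argv[1]}.npz"))
A=knobs(a,[(348,213),(394,221)]);B=knobs(b,[(360,244),(391,270)])
for p,q,n in zip(A,B,(M,R)):
    X=tri([(a,p[0]),(b,q[0])]);v=X[:2]-n;print(X.round(4),"moved hx,hy",v@HX,v@HY)
    for d in(a,b):
        C=cloud(d);r=np.linalg.norm(C[...,:2]-X[:2],axis=2);P=C[(r>.022)&(r<.045)&(C[...,2]>.07)];print(np.linalg.lstsq(np.c_[P[:,:2]-X[:2],np.ones(len(P))],P[:,2],rcond=None)[0].round(4))
E
python3 m.py 2
```

```text
[ 0.5572 -0.059   0.104 ] moved hx,hy 0.007027996092819524 -0.00044552517565749024
[ 0.0012 -0.0565  0.0935]
[ 0.0078 -0.05    0.0899]
[ 0.5643 -0.1736  0.1011] moved hx,hy -0.0006287463328953617 -0.0003484907258063606
[0.0039 0.0003 0.0904]
[0.0011 0.0099 0.0867]
```

It lined up in x (moved 7 mm) and dipped on its left side. The y push of about 8 mm remains.

```bash
python3 -c "
from h import *
go(np.array([.5572,-.059]),0,-.040,.099)"
```

```text
t 10.45 F [ 0.6  0.6 -0.6] pos [ 0.3952 -0.0682  0.2395] shift [-0.162  -0.0404  0.141 ] rot [-0.001  0.003 -0.003]
```

In the tool's units: -0.162 m / 0.6 = -0.27, 0.141 m / 0.6 = 0.235.

```bash
echo '[{"jaw":0,"pos":[-0.0833,-0.025,0.05]},{"jaw":0,"pos":[-0.1667,-0.05,0.1]},{"jaw":0,"pos":[-0.27,-0.0667,0.15]},{"jaw":0,"pos":[-0.27,-0.0667,0.15]},{"jaw":0,"pos":[-0.27,-0.0667,0.1833]},{"jaw":0,"pos":[-0.27,-0.0667,0.235]},{"jaw":0,"pos":[-0.27,-0.0667,0.235]},{"jaw":0,"pos":[-0.27,-0.0667,0.235]}]' > rows.txt && python3 shift.py rows.txt; python3 -c "
from h import *
go(np.array([.5572,-.059]),0,-.03,.099)"
```

```text
t: 11.25
tcp_pos: [0.5602, -0.098, 0.0968]
tcp_rot: [0.095, -3.138, -0.001]
contact_force: [0.6, 0.2, 0.1]
width: 0.0004
grip_force: 0.0
t 11.25 F [0.6 0.2 0.1] pos [ 0.5602 -0.098   0.0968] shift [ 0.0006  0.0091 -0.0022] rot [ 0.001 -0.002 -0.002]
```

In the tool's units: 0.009 m / 0.6 = 0.015, 0.006 m / 0.6 = 0.01.

```bash
echo '[{"jaw":0,"pos":[0,0.005,-0.0017]},{"jaw":0,"pos":[0,0.01,-0.0017]},{"jaw":0,"pos":[0,0.015,-0.0017]},{"jaw":0,"pos":[0,0.015,-0.0017]}]' > rows.txt && python3 shift.py rows.txt|egrep 'pos|contact'; echo '[{"jaw":0,"pos":[0,0.0017,0]},{"jaw":0,"pos":[0,0.005,0]},{"jaw":0,"pos":[0,0.005,0]}]' > rows.txt && python3 shift.py rows.txt|egrep 'pos|contact';  echo '[{"jaw":0,"pos":[0,0.0017,0]},{"jaw":0,"pos":[0,0.005,0]},{"jaw":0,"pos":[0,0.005,0]}]' > rows.txt && python3 shift.py rows.txt|egrep 'pos|contact'
```

```text
tcp_pos: [0.5597, -0.0888, 0.0994]
contact_force: [-0.0, -0.2, -0.7]
tcp_pos: [0.5594, -0.0861, 0.0988]
contact_force: [1.2, 1.2, -0.3]
tcp_pos: [0.5593, -0.0831, 0.0987]
contact_force: [-0.1, -0.4, -0.1]
```

In the tool's units: 0.002 m / 0.6 = 0.0033, 0.001 m / 0.6 = 0.0017.

```bash
echo '[{"jaw":0,"pos":[0,0.0017,0]},{"jaw":0,"pos":[0,0.0033,0]},{"jaw":0,"pos":[0,0.0033,0]}]' > rows.txt && python3 shift.py rows.txt|egrep 'pos|contact'; echo '[{"jaw":0,"pos":[0,0.0017,0]},{"jaw":0,"pos":[0,0.0033,0]},{"jaw":0,"pos":[0,0.0033,0]}]' > rows.txt && python3 shift.py rows.txt|egrep 'pos|contact'
python3 - <<'E'
from h import *
from cell import manip, cam
b=cam.snapshot("side");a=cam.snapshot("scene")
cv2.imwrite("pics/s3.png",np.vstack([cv2.resize(d["img"][y:y+75,x:x+200,::-1],None,fx=4,fy=4) for d,x,y in((b,260,205),(a,250,185))]))
E
```

```text
tcp_pos: [0.5592, -0.0812, 0.0987]
contact_force: [0.2, 1.0, -0.4]
tcp_pos: [0.5591, -0.0794, 0.0987]
contact_force: [-0.5, -0.6, -1.0]
```

View pics/s3.png

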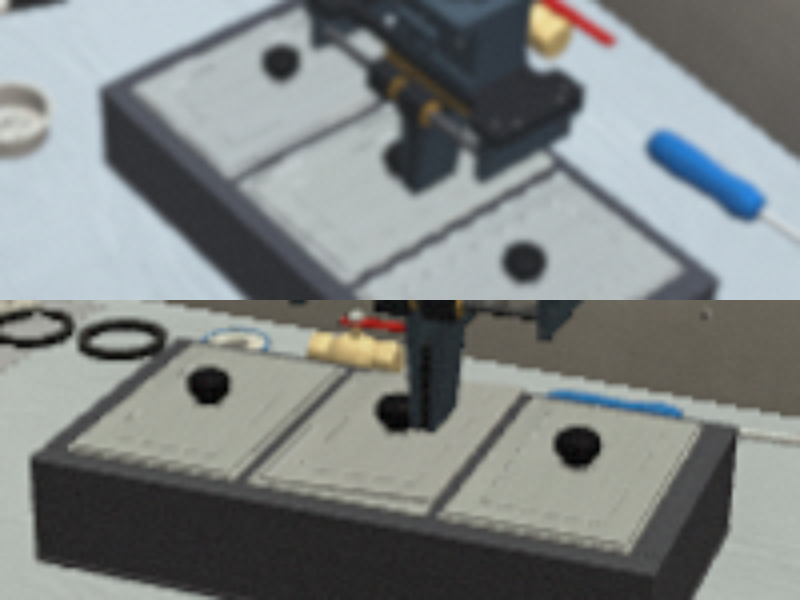

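The finger is right beside the knob (scene crop 398,411), but the knob hasn't moved yet. Continuing.

In the tool's units: 0.002 m / 0.6 = 0.0033, 0.001 m / 0.6 = 0.0017.

```bash
echo '[{"jaw":0,"pos":[0,0.0017,0]},{"jaw":0,"pos":[0,0.0033,0]},{"jaw":0,"pos":[0,0.0033,0]}]' > rows.txt && python3 shift.py rows.txt|egrep 'pos|contact'; echo '[{"jaw":0,"pos":[0,0.0017,0]},{"jaw":0,"pos":[0,0.0033,0]},{"jaw":0,"pos":[0,0.0033,0]}]' > rows.txt && python3 shift.py rows.txt|egrep 'pos|contact';echo '[{"jaw":0,"pos":[0,0.0017,0]},{"jaw":0,"pos":[0,0.0033,0]},{"jaw":0,"pos":[0,0.0033,0]}]' > rows.txt && python3 shift.py rows.txt|egrep 'pos|contact'
```

```text
tcp_pos: [0.5589, -0.0772, 0.0987]
contact_force: [0.1, 0.0, -1.1]
tcp_pos: [0.5588, -0.0751, 0.0987]
contact_force: [-0.4, -0.1, 0.2]
tcp_pos: [0.5587, -0.0732, 0.0988]
contact_force: [0.1, -1.8, -1.5]
```

In the tool's units: 0.002 m / 0.6 = 0.0033, 0.001 m / 0.6 = 0.0017.

```bash
echo '[{"jaw":0,"pos":[0,0.0017,0]},{"jaw":0,"pos":[0,0.0033,0]},{"jaw":0,"pos":[0,0.0033,0]}]' > rows.txt && python3 shift.py rows.txt|egrep 'pos|contact'; echo '[{"jaw":0,"pos":[0,0.0017,0]},{"jaw":0,"pos":[0,0.0033,0]},{"jaw":0,"pos":[0,0.0033,0]}]' > rows.txt && python3 shift.py rows.txt|egrep 'pos|contact'
python3 - <<'E'
from h import *
from cell import manip, cam
b=cam.snapshot("side");a=cam.snapshot("scene")
g=a["img"].max(2);print(knobs(a,[(346,212)],R=7)[0],knobs(a,[(394,221)])[0])
cv2.imwrite("pics/s4.png",np.vstack([cv2.resize(d["img"][y:y+75,x:x+200,::-1],None,fx=4,fy=4) for d,x,y in((b,260,205),(a,250,185))]))
E
```

```text
tcp_pos: [0.5586, -0.0712, 0.0987]
contact_force: [-0.3, -0.6, -0.4]
tcp_pos: [0.5588, -0.0702, 0.0989]
contact_force: [1.1, -4.9, -1.5]
(array([347.9       , 211.65833333]), array([  2,   0,  13,  13, 120], dtype=int32)) (array([394.07058824, 221.17647059]), array([ 4,  5, 11, 10, 85], dtype=int32))
```

View pics/s4.png

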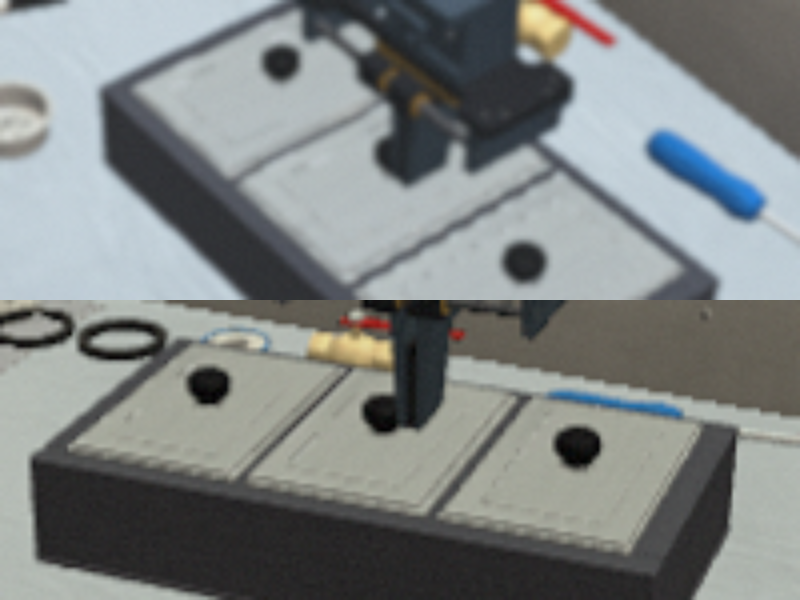

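The knob moved left to about 382,411 in the scene crop, and the force rises to 5 N, so the skirt is against the mouth wall. Backing off to measure.

In the tool's units: 0.165 m / 0.6 = 0.275, 0.15 m / 0.6 = 0.25.

```bash
echo '[{"jaw":0,"pos":[0,-0.0067,0]},{"jaw":0,"pos":[0,-0.02,0]},{"jaw":0,"pos":[0,-0.02,-0.0833]},{"jaw":0,"pos":[0.0833,-0.02,-0.15]},{"jaw":0,"pos":[0.1667,-0.02,-0.2]},{"jaw":0,"pos":[0.25,-0.02,-0.2333]},{"jaw":0,"pos":[0.275,-0.02,-0.2333]},{"jaw":0,"pos":[0.275,-0.02,-0.2333]}]' > rows.txt && python3 shift.py rows.txt|egrep 't:|pos|contact'
python3 - <<'E'
from h import *
from cell import manip, cam
b=cam.snapshot("side");a=cam.snapshot("scene")
np.savez("pics/side3.npz",**b);np.savez("pics/scene3.npz",**a)
E
python3 m.py 3;python3 -c "
from h import *
go(np.array([.557,-.0505]),.06,.03,.1)"
```

```text
t: 15.35
tcp_pos: [0.391, -0.091, 0.2406]
tcp_rot: [-0.092, 3.138, 0.0]
contact_force: [0.4, -0.5, 1.0]
[ 0.5574 -0.0488  0.1008] moved hx,hy 0.007771643776828526 0.009702412543179745
[ 0.0026 -0.0005  0.0904]
[0.004  0.0052 0.0869]
[ 0.5643 -0.1736  0.1011] moved hx,hy -0.0006287463328953617 -0.0003484907258063606
[0.0012 0.0029 0.0903]
[0.0024 0.0083 0.0867]
t 15.45 F [-0.3  0.4  0.5] pos [ 0.3945 -0.0913  0.2394] shift [-0.2242  0.0612  0.1399] rot [ 0.     0.002 -0.003]
```

The middle lid has dropped in, level and at the same height as the others. Pressing it flat at two opposite corners.

In the tool's units: -0.224 m / 0.6 = -0.3733, 0.06 m / 0.6 = 0.1.

```bash
echo '[{"jaw":0,"pos":[-0.0833,0.025,0.05]},{"jaw":0,"pos":[-0.1667,0.05,0.1]},{"jaw":0,"pos":[-0.25,0.075,0.15]},{"jaw":0,"pos":[-0.3333,0.1,0.1667]},{"jaw":0,"pos":[-0.3733,0.1017,0.2]},{"jaw":0,"pos":[-0.3733,0.1017,0.2333]},{"jaw":0,"pos":[-0.3733,0.1017,0.2433]},{"jaw":0,"pos":[-0.3733,0.1017,0.2433]}]' > rows.txt && python3 shift.py rows.txt|egrep 't:|pos|contact'; echo '[{"jaw":0},{"jaw":0}]' > rows.txt && python3 shift.py rows.txt
```

```text
t: 16.25
tcp_pos: [0.6133, -0.0166, 0.0903]
tcp_rot: [0.095, -3.135, -0.001]
contact_force: [1.0, -0.5, 0.9]
t: 16.45
tcp_pos: [0.6146, -0.0172, 0.0944]
tcp_rot: [-0.094, 3.138, -0.0]
contact_force: [-0.2, -0.1, -0.3]
width: 0.0003
grip_force: 0.0
```

In the tool's units: 0.0095 m / 0.6 = 0.0158, 0.008 m / 0.6 = 0.0133.

```bash
echo '[{"jaw":0,"pos":[0,0,0.005]},{"jaw":0,"pos":[0,0,0.01]},{"jaw":0,"pos":[0,0,0.0133]},{"jaw":0,"pos":[0,0,0.0158]},{"jaw":0,"pos":[0,0,0.0158]},{"jaw":0,"pos":[0,0,0.0158]}]' > rows.txt && python3 shift.py rows.txt|egrep 'pos|contact'; echo '[{"jaw":0,"pos":[0,0,-0.075]},{"jaw":0,"pos":[0.1,-0.05,-0.075]},{"jaw":0,"pos":[0.2,-0.1,-0.075]},{"jaw":0,"pos":[0.2,-0.1,-0.075]},{"jaw":0,"pos":[0.2,-0.1,-0.0333]},{"jaw":0,"pos":[0.2,-0.1,-0.01]},{"jaw":0,"pos":[0.2,-0.1,-0.01]},{"jaw":0,"pos":[0.2,-0.1,-0.01]}]' > rows.txt && python3 shift.py rows.txt|egrep 'pos|contact'; echo '[{"jaw":0,"pos":[0,0,0.005]},{"jaw":0,"pos":[0,0,0.0083]},{"jaw":0,"pos":[0,0,0.01]},{"jaw":0,"pos":[0,0,0.01]},{"jaw":0,"pos":[0,0,0.01]},{"jaw":0,"pos":[0,0,0.01]}]' > rows.txt && python3 shift.py rows.txt|egrep 'pos|contact'; python3 -c "
from h import *
go(R,.06,.03,.095)"
```

```text
tcp_pos: [0.6143, -0.017, 0.0863]
contact_force: [-4.2, -0.2, 15.1]
tcp_pos: [0.4984, -0.084, 0.0895]
contact_force: [1.1, 0.6, 0.4]
tcp_pos: [0.4993, -0.084, 0.0862]
contact_force: [-3.5, 1.3, 18.0]
t 18.45 F [-3.5  1.3 18. ] pos [ 0.4993 -0.084   0.0862] shift [-0.1201 -0.0629 -0.0083] rot [-0.001  0.003 -0.001]
```

Flat and firm at 0.0862 on both corners. Now testing the right lid.

In the tool's units: -0.12 m / 0.6 = -0.2, -0.08 m / 0.6 = -0.1333.

```bash
echo '[{"jaw":0,"pos":[0,0,-0.075]},{"jaw":0,"pos":[-0.0667,-0.0333,-0.075]},{"jaw":0,"pos":[-0.1333,-0.0667,-0.075]},{"jaw":0,"pos":[-0.2,-0.105,-0.075]},{"jaw":0,"pos":[-0.2,-0.105,-0.075]},{"jaw":0,"pos":[-0.2,-0.105,-0.02]},{"jaw":0,"pos":[-0.2,-0.105,-0.02]},{"jaw":0,"pos":[-0.2,-0.105,-0.02]}]' > rows.txt && python3 shift.py rows.txt|egrep 'pos|contact'; echo '[{"jaw":0,"pos":[0,0,0.005]},{"jaw":0,"pos":[0,0,0.01]},{"jaw":0,"pos":[0,0,0.015]},{"jaw":0,"pos":[0,0,0.0175]},{"jaw":0,"pos":[0,0,0.0192]},{"jaw":0,"pos":[0,0,0.0192]}]' > rows.txt && python3 shift.py rows.txt|egrep 'pos|contact'; echo '[{"jaw":0,"pos":[0,0,-0.075]},{"jaw":0,"pos":[0.1,-0.05,-0.075]},{"jaw":0,"pos":[0.2,-0.1,-0.075]},{"jaw":0,"pos":[0.2,-0.1,-0.075]},{"jaw":0,"pos":[0.2,-0.1,-0.0333]},{"jaw":0,"pos":[0.2,-0.1,-0.01]},{"jaw":0,"pos":[0.2,-0.1,-0.01]},{"jaw":0,"pos":[0.2,-0.1,-0.01]}]' > rows.txt && python3 shift.py rows.txt|egrep 'pos|contact'; echo '[{"jaw":0,"pos":[0,0,0.005]},{"jaw":0,"pos":[0,0,0.0083]},{"jaw":0,"pos":[0,0,0.01]},{"jaw":0,"pos":[0,0,0.01]},{"jaw":0,"pos":[0,0,0.01]},{"jaw":0,"pos":[0,0,0.01]}]' > rows.txt && python3 shift.py rows.txt|egrep 'pos|contact'; echo '[{"jaw":0,"pos":[0,0,-0.075]},{"jaw":0,"pos":[0,0,-0.15]},{"jaw":0,"pos":[0.0833,0,-0.2]},{"jaw":0,"pos":[0.1667,0,-0.25]},{"jaw":0,"pos":[0.2333,0,-0.2667]},{"jaw":0,"pos":[0.2333,0,-0.2667]},{"jaw":0,"pos":[0.2333,0,-0.2667]}]' > rows.txt && python3 shift.py rows.txt
python3 - <<'E'
from h import *
from cell import manip, cam
b=cam.snapshot("side");a=cam.snapshot("scene")
np.savez("pics/side4.npz",**b);np.savez("pics/scene4.npz",**a)
cv2.imwrite("pics/s5.png",a["img"][:,:,::-1])
E
python3 m.py 4
```

```text
tcp_pos: [0.621, -0.1391, 0.0952]
contact_force: [0.3, -0.3, 0.5]
tcp_pos: [0.622, -0.1396, 0.0863]
contact_force: [-2.6, 1.0, 11.0]
tcp_pos: [0.5059, -0.2068, 0.0901]
contact_force: [0.8, -0.1, -0.7]
tcp_pos: [0.5065, -0.2069, 0.0863]
contact_force: [-1.4, 1.7, 12.0]
t: 21.95
tcp_pos: [0.3656, -0.2154, 0.2449]
tcp_rot: [-0.092, 3.137, -0.003]
contact_force: [0.0, 0.3, 0.6]
width: 0.0001
grip_force: 0.0
[ 0.561  -0.0523  0.0954] moved hx,hy 0.011231592490311039 0.006049261726158651
[0.0019 0.0039 0.0907]
[0. 0. 0.]
[ 0.564  -0.1737  0.1012] moved hx,hy -0.0009270417704376194 -0.00044453222413804176
[0.004  0.0015 0.0904]
[0.0005 0.007  0.0866]
```

View pics/s5.png

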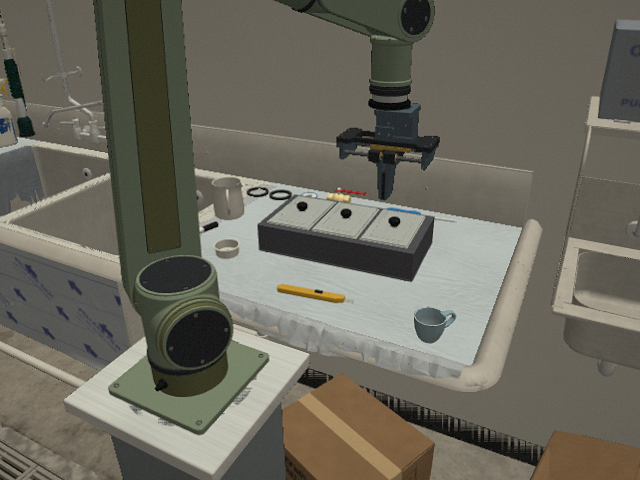

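All three lids sit level (knobs at px 302,206; 346,213; 394,221). The basket, cup and jug haven't moved, and the arm is clear.

```bash
python3 -c "
from cell import manip, cam
print(manip.finish_job())"
```

```text
the job is handed in; nothing more can be done
None
```

The job is handed in: I pressed the lids in order from left to right, the middle one rocked, and I pushed it by its knob until it dropped in and pressed it flat; all three lids then tested firm at the same height, with the basket, cup and jug left untouched.

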